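# Roll the bangle blank into the seat and centre-punch it

## Robot

A 6-joint arm with a two-finger parallel gripper is mounted at the origin on the work surface. World frame = base frame: x ahead of the robot, y to its left, z up, the work surface at z = 0. Lengths are in mm, angles in rad, forces in N, time in s.
With the tool pointing down it reaches from about 275 to 1000 mm from the base axis. Payload 8.4 kg.
Tool frame: the origin (TCP) lies at the centre of the arm's flange, where the gripper is bolted on; the fingertips stand 173 mm ahead of it and the grasp point (between the pads) lies 155 mm ahead of it; z points along the fingers, y is the direction in which the jaws open and shut (so a half turn about z gives the same grasp; the last joint's range is limited). The gripper opens to 85 mm and grips with 20 to 120 N. Pads are 22 mm wide; open, the fingers measure 114 mm over their backs; the gripper's body (76 mm by 85 mm) begins 54 mm behind the grasp point. The pads swing forward as they close: fully open they stand 13 mm farther back than shut.
Start: joints at [-1.314, 0.353, 1.633, -0, 1.155, -0.002], TCP at [159.949, -604.19, 404.681] pointing down, gripper open.
Joint ranges: [-2.63, 2.63], [-0.92, 2.1], [0.06, 2.66], [-1.3, 4.44], [0, 2.69], [-3.02, 3.02]. Speed limits (rad/s): [2.22, 2.22, 2.79, 3.14, 3.14, 3.14].

## Interface

Orientations are given as [roll, pitch, yaw] about the fixed x, y, z axes, in that order (R = Rz(yaw) Ry(pitch) Rx(roll)).
In Python, from rig import sense, grab_frame, camera_model, sign_off gives the robot as it stands. The module is installed in compiled form; this text tells all that it offers.
- The arm moves only by the tool step_arm, never from a script. Its argument "commands" is a list of rows, each a list of 3 entries, a list of its own where there are three numbers: the shift along the tool's x, y, z in mm, then the turn about the tool's z in rad, then the opening, from 0 (shut) to 1 (fully open). A call has 1 to 20 rows; each row shifts and turns the pose as measured when the row begins, along the tool's axes as they then stand; what a row does not reach is not made up. A row lasts 1/8 s, in which the tool goes at most 62.5 mm and 10.7 degrees, less where a joint would pass 70% of its speed; a pose out of reach is approached as far as the arm can. A call with a gripper value outside its range is refused whole. The fingers move at their own pace and stop on an object; "force" is the grip in N (left out, the last holds). Time passes only in rows, so rows that do not move let the fingers close. It gives the time, the measured TCP pose, the force and the opening at its end, in the units of the state.
- sense(): the state, without advancing time (a new reading comes with each control period).
- grab_frame(name): name is "scene" or "top"; returns the picture (384x512x3 uint8, blue, green, red); there is no depth.
- camera_model(name): a dict with "fx", "fy", "cx", "cy" (pixels), "R" (3x3) and "t" (3): a world point X has camera coordinates R X + t. Camera axes: x right, y down, z forward; pixel columns grow to the right and rows downward; lengths in mm; the calibration is good to about 2 mm. A picture is of the moment at which its call begins. camera_model takes no time and is no camera call.
- sign_off(): hands the job in, once; it reports no verdict.
The state is a dict: "clock": time; "qpos": joint angles; "qvel": joint speeds; "joint_efforts": joint torques, N m; "eef_pos": TCP position; "tcp_rot": TCP orientation; "contact_force": force on the tool from outside, world axes, zero at the start; "wrist_torque": the same for the moment, N m; "opening": opening from 0.0 (shut) to 1.0 (fully open).
Only numpy, scipy, OpenCV 4.12 (cv2) and the standard library are available. Lean on these libraries where they do the work, as an engineer would, in place of code of your own. Each camera call takes 0.05 s, during which the arm holds its last target. There are 200 camera calls.

## Task

Get the drill spot marked on the brass bangle blank: roll it along the stand's track until it drops into the groove and lies still there, without lifting it off the track. Then swing the punch arm over it until it meets its stop, and press the cap of the spring-loaded punch straight down until the hidden spring snaps. Let the punch spring back up and leave the blank in the groove under it, with the vise, tray and jar undisturbed.

Things in the scene. Friction and masses are not known exactly. Their poses are not given: they have to be found in the camera images.
- stand: Grey flat punching stand fixed to the bench, 320 x 100 mm. Origin at bench height below the middle of the seat groove; x points along the track towards the column, z up. The track deck is 12 mm above the bench; 10 mm high rails stand on it at both sides (inner faces y = +-37.5 mm) and as end stops (inner faces x = -152, +52 mm).
- blank: Bangle blank: round brass tube on a wooden plug, 60 mm diameter, 70 mm long, about 0.45 kg, lying across the track; origin at its centre, its y axis is the tube's axis (it turns as it rolls). Its centre is 42 mm above the bench; pushed from behind at half its height or lower it rolls freely, pushed hard near its crest it jams. It starts 85 to 120 mm before the groove, on the side away from the column.
- seat (a point): Where the blank's centre lies when seated: 38 mm above the stand's origin, in the groove, a 30 mm wide gap across the deck (x = -15 to +15 mm). The blank sinks in by 4 mm (crest then 68 mm above the bench); 2 to 3 N along the track pushes it out again, and it may roll right through if it comes fast (over about 0.2 m/s).
- swing_arm (a joint): Angle (rad) of the grey arm on the column that carries the punch 100 mm from the column's axis. 0 = home at its stop, punch over the middle of the seat; it grows anticlockwise seen from above, up to 1.75. Parked at 1.15 to 1.6, pointing away from the robot; stays where left; about 1.5 N at the punch swings it. At home it points along the stand's -x.
- pivot (a point): The arm's vertical turning axis, at the top of its hub (46 mm across) on the column, 160 mm above the bench; the column is 26 mm across and stands at the stand's x = +100 mm, y = 0. The arm lies 130 to 160 mm above the bench and the punch point passes clear over the blank.
- punch_cap (a point): Centre of the punch cap's flat top, 213 mm above the bench when up; press here. The cap is a dark steel disc 34 mm across, 12 mm thick, on a steel barrel 22 mm across that slides up and down through the arm's end (a round sleeve 36 mm across, its top 158 mm above the bench).
- punch (a joint): How far (m) the punch barrel has been pressed down through the arm: 0 = up, at most 0.042. A light return spring (2 to 4 N) lifts it when let go. With the blank seated below, the point meets it after 20 mm.
- punch_point (a point): The lower end of the punch's pointed tip, 88 mm above the bench when up.
- punch_tip (a joint): How far (m) the tip has been pushed up into the barrel against the hidden spring: 0 = out, at most 0.0135. Pressing slowly, the force at the cap climbs to about 14 N at 5 to 7 mm, then gives way and falls to about 7 N: past 9.5 mm (cap about 30 mm below its rest height) it has snapped. It comes out again when let go.
- ball_vise: Bystander: a round steel ball vise, 112 mm across, 92 mm high; origin under its centre.
- tool_tray: Bystander: a blue tray with gravers, 160 x 240 x 28 mm; origin under its centre.
- jar: Bystander: a glass jar, 68 mm across, 85 mm high; origin under its centre.
There are look-alikes about, which are no part of the job. Leave any green or purple look-alike of the blank alone.

How it is judged:
By the outcome, as a careful person would: the job done as asked, in the order asked, and still so for the second after the job is handed in, with the robot touching nothing.
It also fails if it takes over 67 s, if anything falls off the work surface, if the arm or the gripper's body presses on something with over 40 N, if the wrist force passes 120 N, or if a joint passes its speed limit or range.

## Working session

There is one attempt and no reset: what is moved stays moved. The work goes in short steps, Python scripts to look and compute and a tool call to move; the robot and the scene stay as the last step left them, time stands still between calls to the robot, and variables do not carry over. Pictures are saved under pics/ and viewed, about 8 in all and at most 12, crops included, and the job is handed in when it is done.

Besides the shell and the picture viewer there is one more tool, called after "Emit:" as a command line: name --argument value ..., lists and objects as JSON in quotes. step_arm: Moves the arm, as the interface text tells. Its arguments: {"type":"object","properties":{"commands":{"type":"array","items":{"type":"array"}},"force":{"type":"number"}},"required":["commands"]}

```bash
mkdir -p pics
cat > h.py <<'E'
import numpy as np, cv2
from rig import *
def ray(cam,u,v):
    m=camera_model(cam);R=np.array(m["R"]);t=np.array(m["t"])
    d=R.T@np.array([(u-m["cx"])/m["fx"],(v-m["cy"])/m["fy"],1.]);return -R.T@t,d
def onz(cam,u,v,z):
    o,d=ray(cam,u,v);return (o+d*(z-o[2])/d[2]).round(1)
def proj(cam,X):
    m=camera_model(cam);c=np.array(m["R"])@np.array(X,float)+np.array(m["t"])
    return (m["fx"]*c[0]/c[2]+m["cx"],m["fy"]*c[1]/c[2]+m["cy"])
E
python3 - <<'E'
from h import *
for n in("top","scene"):
    f=grab_frame(n);cv2.imwrite(f"pics/{n}0.png",f)
    print(n,camera_model(n))
print(sense())
E
```

```text
top {'fx': 401.79826915505345, 'fy': 401.79826915505345, 'cx': 252.92686791459812, 'cy': 192.92369828647813, 'R': array([[ 0.02399695, -0.99970896, -0.00247959],
       [-0.98842154, -0.02335415, -0.14992478],
       [ 0.14982324,  0.00604861, -0.9886943 ]]), 't': array([-4.33602059e-01,  5.78161461e+02,  1.30605878e+03])}
scene {'fx': 390.1137327294557, 'fy': 390.1137327294557, 'cx': 258.1444290437525, 'cy': 197.4103933903147, 'R': array([[ 0.09026791,  0.99589115, -0.00724715],
       [ 0.86020379, -0.08163224, -0.50337423],
       [-0.50189754,  0.03920452, -0.86403811]]), 't': array([ -30.91566322, -411.91433058, 1672.18408654])}
{'clock': 0.1, 'qpos': array([-1.31438362e+00,  3.53554236e-01,  1.63404805e+00, -5.39367199e-06,
        1.15517275e+00, -2.41672319e-03]), 'qvel': array([-0.00090903, -0.00177144, -0.00243764,  0.00132061, -0.00043849,
        0.000225  ]), 'joint_efforts': array([ 6.71801899e-04, -6.06358194e+01, -3.42820394e+01,  2.36421988e-05,
        3.97198397e-03, -2.70555525e-06]), 'eef_pos': array([ 159.90543638, -603.98643864,  404.05703052]), 'tcp_rot': array([-3.14041026e+00,  2.07438704e-06,  2.58831616e-01]), 'contact_force': array([-0.24586296, -0.33221628,  0.12287309]), 'wrist_torque': array([-0.07417826, -0.01287635,  0.01612481]), 'opening': 0.999055533939258}
```

View pics/top0.png

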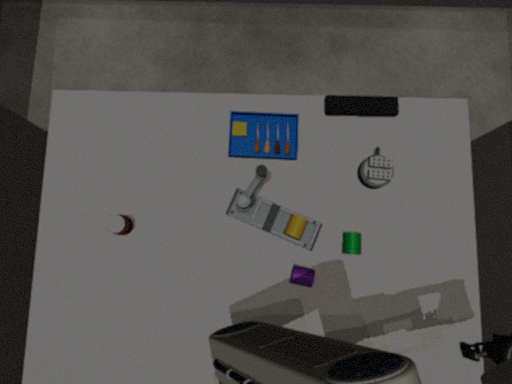

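View pics/scene0.png

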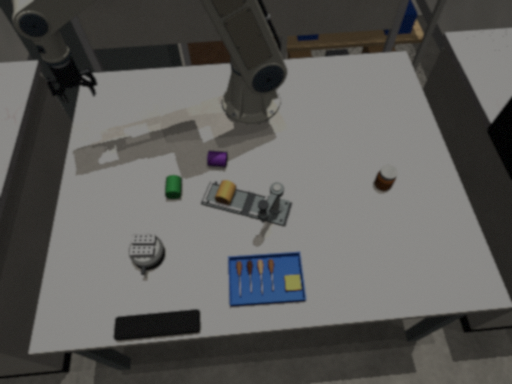

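Both views agree. The stand is at top (273,219) with the brass blank on it at (296,227). The column is at (244,200) and the punch cap at (262,171). The look-alikes are green at (352,243) and purple at (302,275), neither on the track. The orange-brass one on the stand fits the description, and I'll confirm it in an enlarged crop.

Run:
```python
from h import *
f=cv2.imread("pics/top0.png")
c=cv2.convertScaleAbs(f[150:270,205:365],alpha=1.6,beta=10)
cv2.imwrite("pics/c1.png",cv2.resize(c,None,fx=5,fy=5,interpolation=cv2.INTER_CUBIC))
for n in("top","scene"):
    f=cv2.imread(f"pics/{n}0.png");h=cv2.cvtColor(f,cv2.COLOR_BGR2HSV)
    m=cv2.inRange(h,(12,120,80),(30,255,255))
    k,l,s,ce=cv2.connectedComponentsWithStats(m)
    for i in range(1,k):
        if s[i,4]>40: print(n,s[i],ce[i].round(1),onz(n,*ce[i],42))
for nm,u,v,z in(("pivot",244,200,160),("cap",262,171,213)): print(nm,onz("top",u,v,z))
for nm,u,v,z in(("pivot",277,188,160),("cap",263,205,213)): print(nm,onz("scene",u,v,z))
for u,v in((236,189),(322,225),(311,249),(226,213)): print(onz("top",u,v,12))
```

```text
top [233 122  14  14 167] [239.1 128.8] [800.7  66.5  42. ]
top [285 215  22  24 340] [295.7 226.4] [ 469.2 -131.4   42. ]
scene [216 181  19  20 242] [225.7 190.1] [ 461.1 -127.2   42. ]
pivot [537.8  39.4 160. ]
cap [618.5 -13.  213. ]
pivot [541.3  44.5 160. ]
cap [629.1  -9.8 213. ]
[595.1  72.1  12. ]
[ 478.2 -223.6   12. ]
[ 396.6 -186.5   12. ]
[511.3 103.7  12. ]
```

View pics/c1.png

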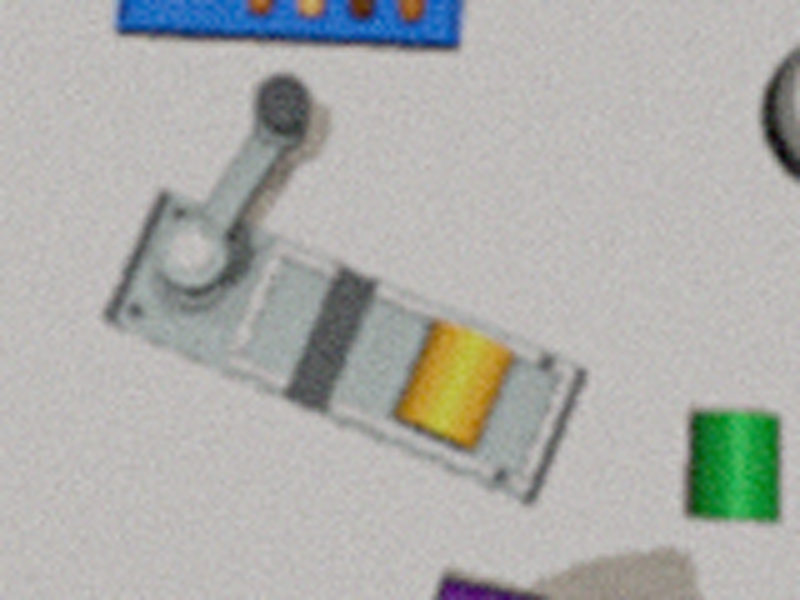

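The crop confirms it: the brass blank on the track is at crop (456,383), which is top (296,226). The groove is at crop (334,341), the hub at (197,253) and the cap at (282,105). Next I'll refine the stand frame.

Run:
```python
from h import *
P=lambda px,py,z:onz("top",205+px/5-.4,150+py/5-.4,z)
C=[P(*c,12) for c in((165,192),(585,372),(530,502),(108,318))]
print("corners",C,[np.linalg.norm(C[i]-C[(i+1)%4]).round(1) for i in range(4)])
ax=(C[0]+C[3])-(C[1]+C[2]);print("yaw corners",np.arctan2(ax[1],ax[0]))
g=[P(*c,12) for c in((345,268),(378,285),(323,410),(290,400))];G=np.mean(g,0);print("groove",G,[np.linalg.norm(g[i]-g[(i+1)%4]).round(1) for i in range(4)])
d=(g[0]+g[1]-g[2]-g[3]);print("yaw from groove",np.arctan2(-d[0],d[1]) , np.arctan2(d[1],d[0])-np.pi/2)
pv=P(197,253,160);cap=P(282,105,213);bl=P(456,383,52)
print("pivot",pv,"cap",cap,"blank",bl)
v=(pv-G)[:2];print("groove->pivot",np.linalg.norm(v),np.arctan2(v[1],v[0]))
v2=(cap-pv)[:2];print("arm",np.linalg.norm(v2),np.arctan2(v2[1],v2[0]))
v3=(G-bl)[:2];print("blank->groove",np.linalg.norm(v3),np.arctan2(v3[1],v3[0]))
v3=(pv-bl)[:2];print("blank->pivot",np.linalg.norm(v3),np.arctan2(v3[1],v3[0]))
```

```text
corners [array([598.7,  66.7,  12. ]), array([ 481.6, -222.3,   12. ]), array([ 393.2, -185.1,   12. ]), array([510.7, 103. ,  12. ])] [np.float64(311.8), np.float64(95.9), np.float64(311.1), np.float64(95.2)]
yaw corners 1.184685930487156
groove [499.    -51.525  12.   ] [np.float64(25.4), np.float64(93.4), np.float64(23.3), np.float64(97.9)]
yaw from groove -1.95625508136469 -1.95625508136469
pivot [537.2  39.4 160. ] cap [619.7 -10.  213. ] blank [ 469.2 -130.6   52. ]
groove->pivot 98.62350442465532 1.173060827490552
arm 96.15929492253986 -0.5395277580421804
blank->groove 84.50382017991846 1.2103982341383563
blank->pivot 183.09560344257315 1.1902899496825314
```

Emit:
step_arm --commands '[[[38.5,-33.4,0],0,0.47],[[38.5,-33.4,0],0,0.47],[[38.5,-33.4,0],0,0.47],[[38.5,-33.4,0],0,0.47],[[38.5,-33.4,0],0,0.47],[[38.5,-33.4,0],0,0.47],[[38.5,-33.4,0],0,0.47],[[38.5,-33.4,0],0,0.47],[[38.5,-33.4,0],0,0.47],[[0,0,0],-0.18,0.47],[[0,0,0],-0.18,0.47],[[0,0,0],-0.18,0.47],[[0,0,0],-0.18,0.47],[[0,0,0],-0.18,0.47],[[0,0,0],0,0.47]]'

```text
clock: 1.98
eef_pos: [424.6, -211.1, 400.8]
tcp_rot: [-3.136, -0.003, 1.184]
contact_force: [-1.0, 0.7, 0.3]
opening: 0.467
```

Emit:
step_arm --commands '[[[17,5,20],0,0.47],[[17,5,20],0,0.47],[[0,0,40],0,0.47],[[0,0,40],0,0.47],[[0,0,40],0,0.47],[[0,0,0],0,0.47]]'

```text
clock: 2.72
eef_pos: [447.4, -182.1, 237.4]
tcp_rot: [-3.139, -0.003, 1.155]
contact_force: [0.1, 0.9, 1.0]
opening: 0.472
```

Run:
```python
from h import *
fs=[]
for n,(a,b,c,d) in {"top":(150,270,205,365),"scene":(140,260,170,330)}.items():
    f=grab_frame(n);cv2.imwrite(f"pics/{n}1.png",f)
    fs.append(cv2.resize(cv2.convertScaleAbs(f[a:b,c:d],alpha=1.6,beta=10),None,fx=2.5*2*.8,fy=4,interpolation=cv2.INTER_CUBIC)[:, :])
cv2.imwrite("pics/p1.png",cv2.resize(np.hstack(fs),(800,300)))
s=sense();p=s["eef_pos"];e=np.array([.376,.927]);d=p[:2]-[500,-51]
print(p,s["tcp_rot"],d@e,d@[-.927,.376],s["contact_force"])
```

```text
[ 448.89357486 -182.76324758  240.08212766] [ 3.13907243e+00 -2.99868106e-03  1.15631697e+00] -141.3605463566777 -2.16732497978086 [-0.48219925 -0.40432303 -0.15285259]
```

View pics/p1.png

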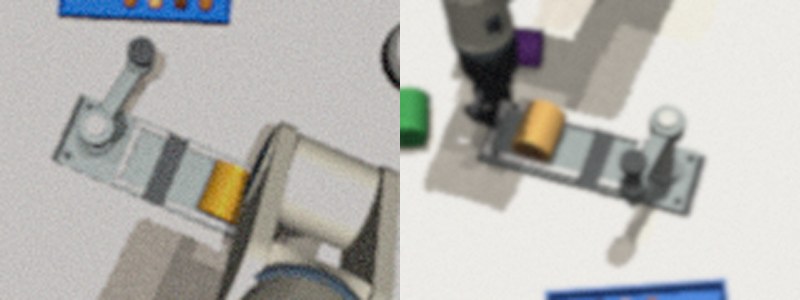

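The gripper is behind the blank: in the scene half the fingers are near (485,110) and the blank at (540,130), untouched. Now I'll lower and push gently.

Emit:
step_arm --commands '[[[0,-2,20],-0.03,0.47],[[0,0,15],0,0.47],[[0,0,3],0,0.47],[[0,0,0],0,0.47]]'

```text
clock: 3.32
eef_pos: [450.2, -183.3, 206.7]
tcp_rot: [3.129, -0.003, 1.182]
contact_force: [0.4, -0.2, 0.2]
opening: 0.472
```

Emit:
step_arm --commands '[[[5,0,0],0,0.47],[[6,0,0],0,0.47],[[6,0,0],0,0.47],[[6,0,0],0,0.47],[[6,0,0],0,0.47],[[6,0,0],0,0.47]]'

```text
clock: 4.08
eef_pos: [465.0, -148.9, 208.2]
tcp_rot: [3.127, -0.003, 1.181]
contact_force: [0.1, -0.8, -0.2]
opening: 0.47
```

Emit:
step_arm --commands '[[[0,-4,8],0,0.47],[[4,0,2],0,0.47],[[6,0,0],0,0.47],[[6,0,0],0,0.47]]'

```text
clock: 4.58
eef_pos: [467.4, -131.4, 197.1]
tcp_rot: [3.128, -0.003, 1.181]
contact_force: [0.5, 0.8, -0.1]
opening: 0.473
```

```bash
cat >> h.py <<'E'
S=np.array([500,-51.]);ex=np.array([.376,.927]);ey=np.array([-.927,.376])
def stand(p):d=np.array(p)[:2]-S;return (d@ex).round(1),(d@ey).round(1)
def brass(n,z=50,tag=""):
    f=grab_frame(n);cv2.imwrite(f"pics/{n}{tag}.png",f);h=cv2.cvtColor(f,cv2.COLOR_BGR2HSV)
    m=cv2.inRange(h,(12,120,80),(30,255,255))
    k,l,s,ce=cv2.connectedComponentsWithStats(m)
    for i in range(1,k):
        if s[i,4]>40:
            w=onz(n,*ce[i],z);print(n,s[i],ce[i].round(1),w,"stand",stand(w))
def st():
    s=sense();print("t",round(s["clock"],2),s["eef_pos"].round(1),"stand",stand(s["eef_pos"]),"yaw",s["tcp_rot"][2].round(3),"F",s["contact_force"].round(1))
E
python3 - <<'E'
from h import *
st();brass("top",52,"2");brass("scene",52,"2")
E
```

```text
t 4.58 [ 467.4 -131.4  197.1] stand (np.float64(-86.8), np.float64(0.0)) yaw 1.181 F [ 0.5  0.8 -0.1]
top [233 122  13  14 168] [238.9 128.7] [797.9  66.5  52. ] stand (np.float64(220.9), np.float64(-232.0))
top [274 210  10  21  90] [278.8 221.2] [484.3 -74.4  52. ] stand (np.float64(-27.6), np.float64(5.8))
scene [231 184  15  19 182] [238.9 192.8] [482.8 -81.   52. ] stand (np.float64(-34.3), np.float64(4.7))
```

Emit:
step_arm --commands '[[[5,0,0],0,0.47],[[5,0,0],0,0.47],[[5,0,0],0,0.47],[[0,0,0],0,0.47]]'

```text
clock: 5.18
eef_pos: [473.8, -116.4, 197.5]
tcp_rot: [3.127, -0.003, 1.182]
contact_force: [-0.3, -0.3, -0.1]
opening: 0.471
```

Run:
```python
from h import *
st();brass("scene",52,"3");brass("top",52,"3")
```

```text
t 5.17 [ 473.8 -116.4  197.5] stand (np.float64(-70.4), np.float64(-0.3)) yaw 1.182 F [-0.3 -0.3 -0.1]
scene [235 185  16  20 197] [243.5 194. ] [489.2 -65.   52. ] stand (np.float64(-17.0), np.float64(4.7))
top [233 122  14  14 168] [239.1 128.6] [798.1  66.1  52. ] stand (np.float64(220.6), np.float64(-232.3))
top [268 207  10  21 104] [272.9 218.2] [493.7 -54.6  52. ] stand (np.float64(-5.7), np.float64(4.5))
```

Emit:
step_arm --commands '[[[4,0,0],0,0.47],[[4,0,0],0,0.47],[[0,0,0],0,0.47],[[0,0,0],0,0.47]]'

```text
clock: 5.78
eef_pos: [476.8, -108.9, 197.5]
tcp_rot: [3.127, -0.003, 1.181]
contact_force: [-0.6, 0.4, 0.5]
opening: 0.473
```

Run:
```python
from h import *
st();brass("scene",52,"4");brass("top",52,"4")
```

```text
t 5.78 [ 476.8 -108.9  197.5] stand (np.float64(-62.3), np.float64(-0.3)) yaw 1.181 F [-0.6  0.4  0.5]
scene [237 185  16  20 196] [245.3 194.3] [491.  -58.5  52. ] stand (np.float64(-10.3), np.float64(5.5))
top [233 122  14  14 168] [239.  128.7] [797.6  66.1  52. ] stand (np.float64(220.4), np.float64(-231.8))
top [267 207   8  20  61] [270.4 218.9] [491.4 -46.4  52. ] stand (np.float64(1.0), np.float64(9.7))
```

Emit:
step_arm --commands '[[[4,0,0],0,0.47],[[4,0,0],0,0.47],[[0,0,0],0,0.47],[[0,0,0],0,0.47]]'

```text
clock: 6.38
eef_pos: [480.0, -101.0, 197.5]
tcp_rot: [3.127, -0.003, 1.181]
contact_force: [-0.0, -0.1, -0.5]
opening: 0.469
```

Run:
```python
from h import *
st();brass("scene",52,"5");brass("top",52,"5")
```

```text
t 6.38 [ 480.  -101.   197.5] stand (np.float64(-53.9), np.float64(-0.3)) yaw 1.181 F [-0.  -0.1 -0.5]
scene [242 187  16  20 237] [249.9 196.1] [500. -43.  52.] stand (np.float64(7.4), np.float64(3.0))
top [233 122  14  14 168] [239.  128.7] [797.9  66.2  52. ] stand (np.float64(220.7), np.float64(-232.1))
top [261 204  11  22 130] [266.8 215.5] [502.3 -34.4  52. ] stand (np.float64(16.3), np.float64(4.1))
```

The blank moved farther than the tool in that step, so it seems to have dropped in. I'll back off, rise and check.

Emit:
step_arm --commands '[[[-8,0,0],0,0.47],[[-20,0,0],0,0.47],[[-10,0,-40],0,0.3],[[0,0,-50],0,0],[[0,0,-50],0,0],[[0,0,-50],0,0],[[0,0,-20],0,0],[[0,0,0],0,0]]'

```text
clock: 7.48
eef_pos: [460.0, -140.0, 413.3]
tcp_rot: [3.129, -0.002, 1.18]
contact_force: [-0.6, 0.8, -0.0]
opening: 0.001
```

Run:
```python
from h import *
st();brass("scene",48,"6");brass("top",48,"6")
for n in("scene","top"):print(n,"expected seat crest",proj(n,[500,-51,68]),"seat",proj(n,[500,-51,38]))
fs=[]
for n,(a,b,c,d) in {"top":(165,255,215,335),"scene":(160,250,190,310)}.items():
    f=cv2.imread(f"pics/{n}6.png")
    fs.append(cv2.resize(cv2.convertScaleAbs(f[a:b,c:d],alpha=1.6,beta=10),(400,300),interpolation=cv2.INTER_CUBIC))
cv2.imwrite("pics/p6.png",np.hstack(fs))
```

```text
t 7.47 [ 460.  -140.   413.3] stand (np.float64(-97.6), np.float64(3.6)) yaw 1.18 F [-0.6  0.8 -0. ]
scene [240 188  18  19 246] [248.9 196.8] [500.1 -46.6  48. ] stand (np.float64(4.1), np.float64(1.6))
top [233 122  13  14 170] [238.9 128.7] [798.9  66.6  48. ] stand (np.float64(221.4), np.float64(-232.9))
top [261 204  22  24 337] [271.4 215.6] [502.8 -49.7  48. ] stand (np.float64(2.3), np.float64(-2.1))
scene expected seat crest (np.float64(247.51616765259408), np.float64(194.0042309401496)) seat (np.float64(247.77605831861), np.float64(198.31718329002425))
top expected seat crest (np.float64(272.01028497859375), np.float64(215.85107548131268)) seat (np.float64(271.6111005952035), np.float64(216.69028897969446))
```

View pics/p6.png

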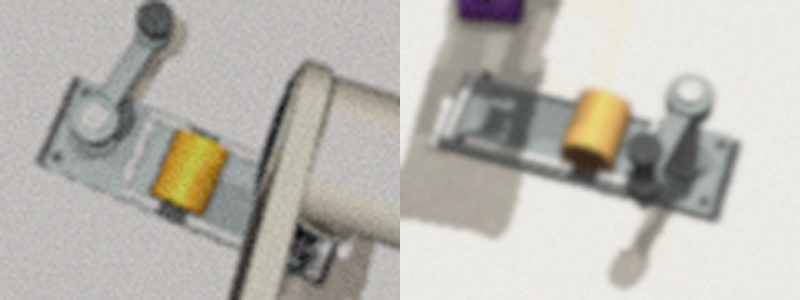

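The blank lies over the dark groove in both halves, with the groove showing evenly at both its ends (top crop (190,172), scene crop (597,130)). Both views put it within a few mm of the seat. Next I'll move the closed gripper to the far side of the punch.

Emit:
step_arm --commands '[[[38,18,0],0,0],[[38,18,0],0,0],[[38,18,0],0,0],[[38,18,0],0,0],[[38,18,0],0,0],[[38,18,0],0,0],[[0,0,0],0.15,0],[[0,0,0],0,0]]'

```text
clock: 8.57
eef_pos: [649.2, 34.5, 393.3]
tcp_rot: [-3.129, 0.009, 1.026]
contact_force: [-0.1, -0.6, -0.4]
opening: -0.003
```

Emit:
step_arm --commands '[[[0,0,37],0,0],[[0,0,36],0,0],[[0,0,2],0,0],[[0,0,0],0,0]]'

```text
clock: 9.07
eef_pos: [646.8, 33.0, 314.1]
tcp_rot: [-3.126, 0.011, 1.037]
contact_force: [0.5, -0.6, 0.4]
opening: 0.003
```

```bash
cat >> h.py <<'E'
P=np.array([538,41.])
def arm():
    s=sense();y=s["tcp_rot"][2];d=s["eef_pos"][:2]-P;R=np.array([[np.cos(y),np.sin(y)],[np.sin(y),-np.cos(y)]])
    print("t",round(s["clock"],2),s["eef_pos"].round(1),"yaw",y.round(3),"tool-frame from pivot (want d,100)",(R@d).round(1),"F",s["contact_force"].round(1),"Ftool",(R@s["contact_force"][:2]).round(1))
E
python3 - <<'E'
from h import *
arm()
fs=[]
for n,(a,b,c,d) in {"top":(130,250,195,355),"scene":(140,260,190,350)}.items():
    f=grab_frame(n);cv2.imwrite(f"pics/{n}7.png",f)
    fs.append(cv2.resize(cv2.convertScaleAbs(f[a:b,c:d],alpha=1.6,beta=10),(400,300),interpolation=cv2.INTER_CUBIC))
cv2.imwrite("pics/p7.png",np.hstack(fs))
E
```

```text
t 9.07 [646.8  33.  314.1] yaw 1.037 tool-frame from pivot (want d,100) [48.5 97.7] F [ 0.5 -0.6  0.4] Ftool [-0.3  0.8]
```

View pics/p7.png

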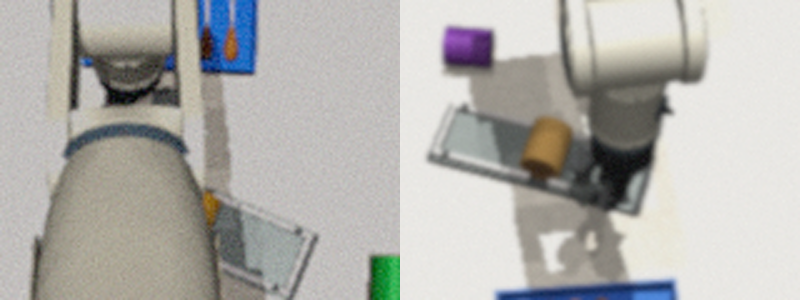

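The gripper hangs beyond the punch in the scene half (620,175), and there is no contact force. It sits slightly low for the body to clear the cap, so I'll rise 8 mm and then swing.

Emit:
step_arm --commands '[[[0,2,-9],0,0],[[-8,0,0],0,0],[[-6,0,0],0,0],[[-12,3,0],0.12,0],[[-12,3,0],0.12,0],[[0,0,0],0,0]]'

```text
clock: 9.93
eef_pos: [633.1, -5.1, 328.4]
tcp_rot: [-3.134, 0.009, 0.791]
contact_force: [0.1, -0.5, 0.6]
opening: 0.002
```

```bash
python3 -c "
from h import *
arm()"
```

```text
t 9.93 [633.1  -5.1 328.4] yaw 0.791 tool-frame from pivot (want d,100) [ 34.1 100. ] F [ 0.1 -0.5  0.6] Ftool [-0.3  0.4]
```

Emit:
step_arm --commands '[[[-10,2.5,6],0.1,0],[[-11,2.5,0],0.11,0],[[-12,3,0],0.12,0],[[0,0,0],0,0]]'

```text
clock: 10.42
eef_pos: [613.4, -31.6, 323.9]
tcp_rot: [-3.138, 0.006, 0.464]
contact_force: [-0.6, 0.2, -1.1]
opening: 0.003
```

Run:
```python
from h import *
arm()
f=grab_frame("scene");cv2.imwrite("pics/scene8.png",f)
cv2.imwrite("pics/p8.png",cv2.resize(cv2.convertScaleAbs(f[140:260,190:350],alpha=1.6,beta=10),(640,480),interpolation=cv2.INTER_CUBIC))
```

```text
t 10.43 [613.4 -31.6 323.9] yaw 0.464 tool-frame from pivot (want d,100) [34.9 98.7] F [-0.6  0.2 -1.1] Ftool [-0.4 -0.5]
```

View pics/p8.png

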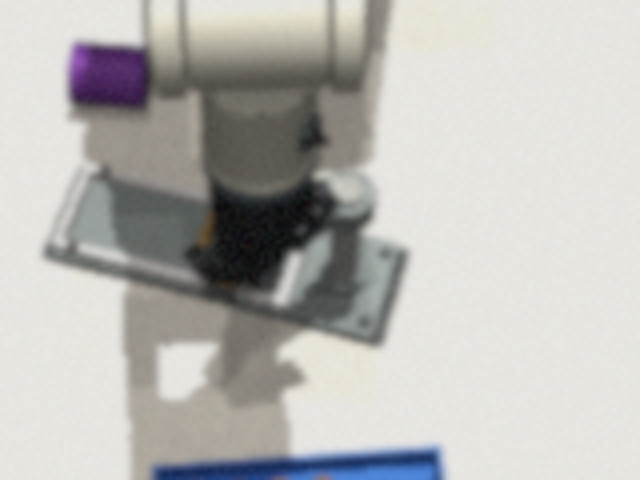

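The parked spot at (292,260) is empty and the punch is being carried along at the gripper, so I'll go on along the arc.

Emit:
step_arm --commands '[[[-12.5,3.5,0],0.12,0],[[-12.5,3.5,0],0.12,0],[[-12.5,3.5,0],0.12,0],[[-12.5,3.5,0],0.12,0],[[0,0,0],0,0]]'

```text
clock: 11.1
eef_pos: [572.3, -56.8, 325.1]
tcp_rot: [-3.14, 0.001, -0.007]
contact_force: [-0.8, -0.7, 0.3]
opening: 0.0
```

```bash
python3 -c "
from h import *
arm()"
```

```text
t 11.1 [572.3 -56.8 325.1] yaw -0.007 tool-frame from pivot (want d,100) [34.9 97.5] F [-0.8 -0.7  0.3] Ftool [-0.8  0.7]
```

Emit:
step_arm --commands '[[[-12.5,4,2],0.12,0],[[-12.5,4,0],0.12,0],[[-9,2.5,0],0.1,0],[[0,0,0],0,0]]'

```text
clock: 11.6
eef_pos: [540.9, -62.2, 324.4]
tcp_rot: [-3.138, -0.005, -0.334]
contact_force: [-0.1, 0.5, -0.1]
opening: -0.001
```

```bash
python3 -c "
from h import *
arm()"
```

```text
t 11.6 [540.9 -62.2 324.4] yaw -0.334 tool-frame from pivot (want d,100) [36.5 96.6] F [-0.1  0.5 -0.1] Ftool [-0.3 -0.4]
```

Emit:
step_arm --commands '[[[-4,2,0],0.05,0],[[-3,0,0],0,0],[[-3,0,0],0,0],[[0,0,0],0,0]]'

```text
clock: 12.1
eef_pos: [533.2, -59.9, 324.9]
tcp_rot: [-3.138, -0.008, -0.368]
contact_force: [0.2, 0.4, -0.7]
opening: -0.0
```

```bash
python3 -c "
from h import *
arm()"
```

```text
t 12.1 [533.2 -59.9 324.9] yaw -0.368 tool-frame from pivot (want d,100) [31.8 95.9] F [ 0.2  0.4 -0.7] Ftool [ 0.1 -0.4]
```

Emit:
step_arm --commands '[[[-3,1,0],0,0],[[-3,0,0],0,0],[[0,0,0],0,0]]'

```text
clock: 12.48
eef_pos: [528.0, -58.7, 325.4]
tcp_rot: [-3.137, -0.011, -0.366]
contact_force: [2.1, -0.3, 1.0]
opening: 0.001
```

Emit:
step_arm --commands '[[[-2,0,0],0,0],[[-2,0,0],0,0],[[0,0,0],0,0]]'

```text
clock: 12.85
eef_pos: [526.9, -58.3, 326.5]
tcp_rot: [-3.136, -0.021, -0.365]
contact_force: [1.1, -0.0, 0.1]
opening: 0.002
```

```bash
python3 -c "
from h import *
arm()"
```

```text
t 12.85 [526.9 -58.3 326.5] yaw -0.365 tool-frame from pivot (want d,100) [25.1 96.7] F [ 1.1 -0.   0.1] Ftool [ 1.1 -0.4]
```

Emit:
step_arm --commands '[[[-4,0,1],0,0],[[-4,0,0],0,0],[[-4,0,0],0,0]]'

```text
clock: 13.22
eef_pos: [523.3, -56.7, 328.7]
tcp_rot: [-3.134, -0.048, -0.363]
contact_force: [17.8, -9.2, -5.7]
opening: -0.0
```

Run:
```python
from h import *
arm()
f=grab_frame("scene");cv2.imwrite("pics/scene9.png",f)
cv2.imwrite("pics/p9.png",cv2.resize(cv2.convertScaleAbs(f[140:260,190:350],alpha=1.6,beta=10),(640,480),interpolation=cv2.INTER_CUBIC))
```

```text
t 13.22 [523.3 -56.7 328.7] yaw -0.363 tool-frame from pivot (want d,100) [20.9 96.5] F [17.8 -9.2 -5.7] Ftool [19.9  2.3]
```

Emit:
step_arm --commands '[[[3,0,0],0,0],[[8,0,0],0,0],[[8,0,-20],0,0],[[0,0,-45],0,0],[[0,0,-30],0,0],[[0,0,0],0,0]]'

```text
clock: 14.02
eef_pos: [535.7, -62.3, 424.8]
tcp_rot: [-3.135, -0.038, -0.363]
contact_force: [-0.1, 0.4, 0.4]
opening: 0.004
```

Run:
```python
from h import *
arm();print(sense()["tcp_rot"])
f=grab_frame("scene");cv2.imwrite("pics/scene10.png",f)
cv2.imwrite("pics/p10.png",cv2.resize(cv2.convertScaleAbs(f[140:260,190:350],alpha=1.6,beta=10),(640,480),interpolation=cv2.INTER_CUBIC))
print(proj("scene",[501,-50,213]))
```

```text
t 14.03 [535.7 -62.3 424.8] yaw -0.363 tool-frame from pivot (want d,100) [34.5 97.4] F [-0.1  0.4  0.4] Ftool [-0.3 -0.4]
[-3.13525308 -0.03782678 -0.36270529]
(np.float64(246.44491980780634), np.float64(170.84238152965148))
```

View pics/p10.png

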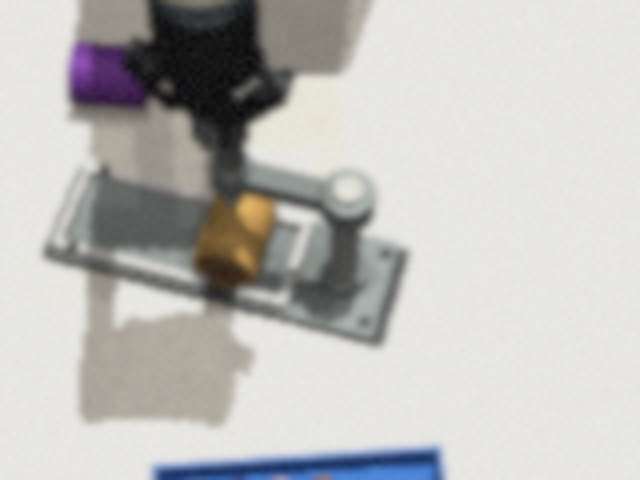

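The arm is at home: it runs from the hub (348,190) along the track to the sleeve (230,180), over the blank (235,240), which is still in the groove. The fist goes over the cap next.

Emit:
step_arm --commands '[[[-22,1,0],0,0],[[-22,1,0],0,0],[[0,0,0],0,0]]'

```text
clock: 14.45
eef_pos: [491.2, -48.1, 417.0]
tcp_rot: [-3.138, -0.028, -0.363]
contact_force: [0.1, 0.2, 0.1]
opening: 0.004
```

```bash
cat >> h.py <<'E'
from scipy.spatial.transform import Rotation as Ro
def tip():
    s=sense();R=Ro.from_euler("xyz",s["tcp_rot"]).as_matrix();t=s["eef_pos"]+R@[0,0,173]
    e=np.array([500.5,-50,t[2]])-t
    print("t",round(s["clock"],2),"tip",t.round(1),"err in tool",(R.T@e).round(1),"down10 in tool",(R.T@[0,0,-10]).round(2),"F",s["contact_force"].round(1),s["tcp_rot"].round(3))
E
python3 -c "
from h import *
tip()"
```

```text
t 14.45 tip [496.  -49.1 244.1] err in tool [ 4.5 -0.8  0.1] down10 in tool [-0.28  0.04 10.  ] F [0.1 0.2 0.1] [-3.138 -0.028 -0.363]
```

Emit:
step_arm --commands '[[[4,-0.5,10],0,0],[[-0.2,0,9],0,0],[[-0.2,0,5],0,0],[[0,0,0],0,0]]'

```text
clock: 14.95
eef_pos: [497.1, -49.6, 389.2]
tcp_rot: [-3.138, -0.025, -0.363]
contact_force: [0.2, -0.2, -0.3]
opening: -0.004
```

Run:
```python
from h import *
tip()
f=grab_frame("scene");cv2.imwrite("pics/scene11.png",f)
cv2.imwrite("pics/p11.png",cv2.resize(cv2.convertScaleAbs(f[150:220,210:290],alpha=2,beta=20),(640,560),interpolation=cv2.INTER_CUBIC))
```

```text
t 14.95 tip [501.3 -50.6 216.2] err in tool [-0.9 -0.2 -0. ] down10 in tool [-0.25  0.03 10.  ] F [ 0.2 -0.2 -0.3] [-3.138 -0.025 -0.363]
```

View pics/p11.png

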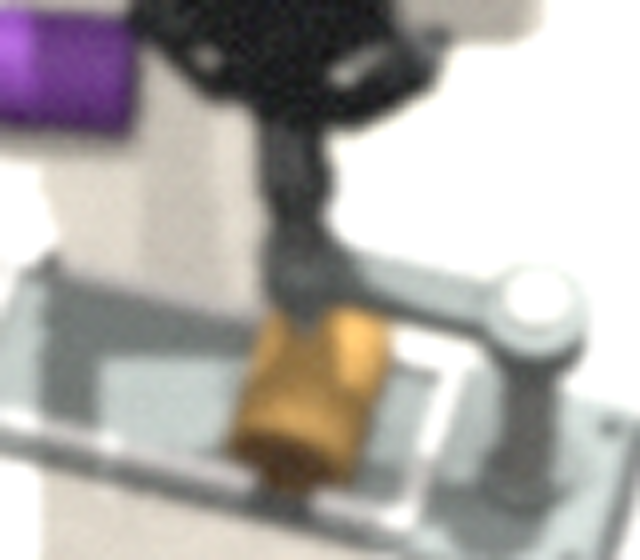

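The fist sits right over the cap (crop (297,190)). Pressing slowly now.

Emit:
step_arm --commands '[[[-0.1,0,4],0,0],[[-0.1,0,4],0,0],[[-0.1,0,4],0,0],[[-0.1,0,4],0,0],[[0,0,0],0,0]]'

```text
clock: 15.62
eef_pos: [497.4, -49.6, 373.3]
tcp_rot: [-3.138, -0.027, -0.363]
contact_force: [-0.7, 0.9, 1.3]
opening: -0.004
```

```bash
python3 -c "
from h import *
tip()"
```

```text
t 15.62 tip [502.  -50.6 200.3] err in tool [-1.6 -0.1 -0. ] down10 in tool [-0.27  0.04 10.  ] F [-0.7  0.9  1.3] [-3.138 -0.027 -0.363]
```

Emit:
step_arm --commands '[[[-0.3,0,3],0,0],[[-0.2,0,3],0,0],[[-0.1,0,2],0,0],[[-0.1,0,2],0,0]]'

```text
clock: 16.12
eef_pos: [497.3, -49.5, 363.6]
tcp_rot: [-3.138, -0.028, -0.363]
contact_force: [-2.7, -0.8, 9.9]
opening: -0.0
```

Emit:
step_arm --commands '[[[-0.1,0,2],0,0],[[-0.1,0,2],0,0]]'

```text
clock: 16.38
eef_pos: [497.4, -49.6, 361.0]
tcp_rot: [-3.138, -0.029, -0.363]
contact_force: [-4.7, 0.5, 12.4]
opening: 0.001
```

```bash
python3 -c "
from h import *
tip()"
```

```text
t 16.38 tip [502.4 -50.7 188. ] err in tool [-2.  -0.  -0.1] down10 in tool [-0.29  0.04 10.  ] F [-4.7  0.5 12.4] [-3.138 -0.029 -0.363]
```

Emit:
step_arm --commands '[[[-0.4,0,2],0,0],[[-0.3,0,2],0,0],[[-0.2,0,2],0,0]]'

```text
clock: 16.75
eef_pos: [497.1, -49.4, 357.4]
tcp_rot: [-3.138, -0.031, -0.362]
contact_force: [-4.2, 0.2, 12.0]
opening: 0.0
```

Emit:
step_arm --commands '[[[-0.2,0,2],0,0],[[-0.1,0,1.5],0,0]]'

```text
clock: 17.0
eef_pos: [496.9, -49.4, 355.1]
tcp_rot: [-3.138, -0.032, -0.362]
contact_force: [-3.0, 0.3, 10.1]
opening: -0.005
```

```bash
python3 -c "
from h import *
tip()"
```

```text
t 17.0 tip [502.3 -50.7 182.2] err in tool [-2.  -0.  -0.1] down10 in tool [-0.32  0.04  9.99] F [-3.   0.3 10.1] [-3.138 -0.032 -0.362]
```

Emit:
step_arm --commands '[[[-0.1,0,1.5],0,0],[[0,0,0.5],0,0]]'

```text
clock: 17.25
eef_pos: [496.9, -49.4, 354.0]
tcp_rot: [-3.138, -0.032, -0.362]
contact_force: [-3.2, 0.0, 7.2]
opening: -0.003
```

Emit:
step_arm --commands '[[[0,0,1],0,0],[[0,0,0],0,0]]'

```text
clock: 17.5
eef_pos: [496.9, -49.4, 353.7]
tcp_rot: [-3.138, -0.032, -0.362]
contact_force: [-2.3, 0.6, 7.7]
opening: 0.001
```

The force climbed to about 12 N and then fell to about 7 N with the cap 32 mm down, so the spring has snapped. I'll release upward smoothly and then move clear.

Emit:
step_arm --commands '[[[0.1,0,-4],0,0],[[0.2,0,-6],0,0],[[0.3,0,-8],0,0],[[0.3,0,-10],0,0],[[0.5,0,-15],0,0],[[1,0,-30],0,0],[[0,0,-40],0,0],[[-20,-35,-20],0,0],[[-20,-45,0],0,0],[[-20,-45,0],0,0],[[-20,-45,0],0,0],[[-20,-45,0],0,0],[[0,0,0],0,0]]'

```text
clock: 19.12
eef_pos: [476.7, 193.9, 496.4]
tcp_rot: [-3.134, -0.036, -0.365]
contact_force: [-0.4, -1.0, 0.6]
opening: -0.002
```

Run:
```python
from h import *
tip();print(sense()["eef_pos"])
fs=[]
for n,(a,b,c,d) in {"top":(90,270,195,435),"scene":(130,310,120,360)}.items():
    brass(n,48,"12");f=cv2.imread(f"pics/{n}12.png")
    fs.append(cv2.resize(cv2.convertScaleAbs(f[a:b,c:d],alpha=1.6,beta=10),(400,300),interpolation=cv2.INTER_CUBIC))
    print(n,"cap exp",proj(n,[500.5,-50,213]))
cv2.imwrite("pics/p12.png",np.hstack(fs))
```

```text
t 19.12 tip [483.  192.9 323.6] err in tool [103.1 220.7   2. ] down10 in tool [-0.36  0.08  9.99] F [-0.4 -1.   0.6] [-3.134 -0.036 -0.365]
[476.73854592 193.88675169 496.44357557]
top [233 122  13  14 164] [239.  128.7] [798.9  66.4  48. ] stand (np.float64(221.2), np.float64(-232.9))
top [261 215  19  14 149] [269.8 221.3] [483.6 -44.8  48. ] stand (np.float64(-0.4), np.float64(17.5))
top cap exp (np.float64(273.88435390064734), np.float64(211.0160935917891))
scene [240 189  18  18 183] [249.2 196.7] [499.5 -45.7  48. ] stand (np.float64(4.7), np.float64(2.5))
scene cap exp (np.float64(246.4330399792511), np.float64(170.71191713268317))
```

View pics/p12.png

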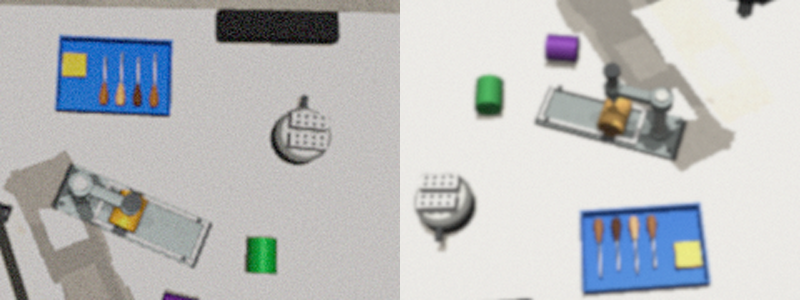

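The punch arm is at home and the punch is back up. The cap shows at scene (246.6,172) and top (273.6,212), against (246.4,171) and (273.9,211) expected at full height. The blank is in the groove, and the vise, tray and look-alikes look unmoved. Handing in.

```bash
python3 -c "
from rig import *
sign_off()"
```

```text
the job is handed in; nothing more can be done
```

The job is done and handed in at about 19 s of the 67 s allowed. The sign-off gives no verdict.

- **Blank:** I rolled it slowly along the track with the half-open fingers until it dropped into the groove. Both cameras put it within 5 mm of the seat, and the groove showed evenly at both its ends. In the last pictures the scene view had not shifted; the punch arm partly covered the blank from above.
- **Punch arm:** I swung it home with the closed fingers until the push met about 20 N, which I took as the stop.
- **Press:** The force rose to about 12 N, then fell to about 7 N with the cap some 32 mm down, so the spring snapped. That peak is a little under the 14 N described, but it was only read between moves. A sideways force of 3 to 5 N came with the press, because the tool was tilted by about 0.03 rad.
- **Last look:** The cap was at its home position and full height in both views, to within about a pixel. The robot was clear and touching nothing. The vise, tray and look-alikes looked unmoved. The jar was outside the last crops, so I did not check it again; the robot never worked near it.

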